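# Wedge the jar carrier and latch the mill guard

## Robot

A 6-joint arm with a two-finger parallel gripper is mounted at the origin on the work surface. World frame = base frame: x ahead of the robot, y to its left, z up, the work surface at z = 0. Lengths are in mm, angles in degrees, forces in N, time in s.
With the tool pointing down it reaches from about 300 to 850 mm from the base axis. Payload 4.2 kg.
Tool frame: the origin (TCP) lies midway between the tips of the shut fingers; the grasp point (between the pads) lies 19 mm behind it; z points along the fingers, y is the line along which they close (so a half turn about z gives the same grasp; the last joint's range is limited). The gripper opens to 91 mm and grips with 3 to 60 N. Pads are 32 mm wide; open, the fingers measure 118 mm over their backs; the gripper's body (76 mm by 178 mm) begins 60 mm behind the grasp point.
Start: joints at [73.51, 18.312, 89.639, -0, 72.044, -1.146], TCP at [152.153, 554.52, 213.976] pointing down, gripper open.
Joint ranges: [-177.97, 177.97], [-48.28, 115.42], [12.27, 149.76], [-77.06, 257.06], [2.81, 150.46], [-146.56, 146.56]. Speed limits (degrees/s): [147.25, 147.25, 180, 180, 180, 180].

## Interface

Orientations are given as [roll, pitch, yaw] about the fixed x, y, z axes, in that order (R = Rz(yaw) Ry(pitch) Rx(roll)).
In Python, from workcell import env gives the robot as it stands.
- The arm moves only by the tool jog_arm, never from a script. Its argument "steps" is one flat list of numbers, 5 for each row, row after row: the closure, from 0 (fully open) to 1 (shut), then the shift along the tool's x, y, z in cm, then the turn about the tool's z in degrees. A call has 1 to 20 rows; each row is the pose to reach, as a shift and turn from the pose commanded when the call began, along the tool's axes at that moment; what a row does not reach only later rows make up. A row lasts 1/10 s, in which the tool goes at most 50 mm and 8.59 degrees, less where a joint would pass 70% of its speed; a pose out of reach is approached as far as the arm can. A call with a gripper value outside its range is refused whole. The fingers move at their own pace and stop on an object; "force" is the grip in N (left out, the last holds). Time passes only in rows, so rows that repeat a pose let the fingers close. It gives the time, the measured TCP pose, the force and the opening at its end, in the units of the state.
- env.state(): the state, without advancing time (a new reading comes with each control period).
- env.grab_frame(name): name is "scene" or "top" or "wrist"; returns the picture (480x640x3 uint8, red, green, blue); there is no depth.
- env.camera_params(name): a dict with "fx", "fy", "cx", "cy" (pixels), "R" (3x3) and "t" (3): a world point X has camera coordinates R X + t. Camera axes: x right, y down, z forward; pixel columns grow to the right and rows downward; lengths in mm; the calibration is good to about 2 mm. A picture is of the moment at which its call begins: read the wrist's pose just before it. camera_params takes no time and is no camera call; for the wrist camera it gives the pose at the moment of the call.
- env.job_done(): hands the job in, once; it reports no verdict.
The state is a dict: "time_s": time; "qpos": joint angles; "qvel": joint speeds; "effort": joint torques, N m; "ee_pos": TCP position; "ee_rot": TCP orientation; "force": force on the tool from outside, world axes, zero at the start; "torque": the same for the moment, N m; "gripper_width": finger opening in mm.
Only numpy, scipy, OpenCV 4.12 (cv2) and the standard library are available. Lean on these libraries where they do the work, as an engineer would, in place of code of your own. Each camera call takes 0.05 s, during which the arm holds its last target. There are 200 camera calls.

## Task

Get the shaker mill ready to run: take the white plastic wedge from its wooden rest, put it tip down into the gap between the mill's sloped cradle wall and the metal jar carrier, and press it down firmly until the carrier is hard against the far stop and locked tight. Then push the clear sliding guard shut by its upright lip until the latch clicks and it stays shut. Use firm, steady pushes, never hard blows, and leave the other things on the bench where they are.

Things in the scene. Friction and masses are not known exactly. Their poses are not given: they have to be found in the camera images.
- shaker: The mill, fixed, white, 370 mm long (x), 214 wide (y). Origin: at bench level under the cradle; x points along the guard's shutting travel, away from the robot, y left, z up. All x, y, z below are mm in this frame. Cradle floor z 35; near it stands the grey drive housing, x -260 to -45, top z 95; side rails at y +-84 to +-92, top z 108.
- gap (a point): Top edge of the cradle's sloped near wall, mid-width: x -28.5, y 0, z 77. The wall is 100 mm wide; its face leans back 1 in 4: x -18 at the floor (z 35), x -28.5 at its top. The wedge goes down between this face and the carrier's near face.
- stop (a point): Top of the face of the low far stop, which the carrier is wedged against: x 46, y 0, z 71.
- arch (a point): Middle of the lower near edge of the arch's beam: x 44, y 0, z 228. The beam is 36 mm thick (x) and 34 high, on uprights at y beyond +-95, above where the lip ends up. A gripper held upright strikes it before the guard is shut; a tool leaning back to the robot by 25 to 45 degrees (fingers forward and down) can push the lip home.
- latch (a point): The spring latch on the arch's left upright, over the guard's left edge: a 12 mm steel roller, centre x 60.5, y 78, z 124, below a dark housing (x 54 to 78, y 78 to 98, z 130 to 150). A ridge on the guard lifts it and it drops behind with a click. Do not push on it.
- carrier_mid (a point): Centre of the block of the jar carrier: loose, metal, 60 (x) by 90 (y) by 42 mm high, 0.4 to 0.75 kg, on the cradle floor, with two steel jar lids (36 mm across, 8 high) on top, centres 4 mm beyond its middle. Axes as the mill's. Slides along x; starts 2.5 to 4.5 mm short of the stop. Home: centre x 16, near face x -14.
- wedge: White plastic wedge, loose, 40 g, 60 mm tall, 30 wide (its y), tip down in its rest. Origin: under its tip. The flat upright +x face, at x +7 mm, goes against the carrier; the -x face slopes like the cradle wall, from x +1 at the tip to x -14 at the head (6 to 21 mm thick). Grasp it across its 30 mm width.
- wedge_mid (a point): The wedge's middle, 30 mm above its tip, 30 below its head; axes as the wedge's. Fingers do not fit the gap: let go once the wedge stands in it (middle at about z 86 to 92), then press its head down with closed fingers. It drives the carrier to the stop, and jams with its middle at about z 73; press there with 15 to 20 N to lock it. Standing 8 mm higher it blocks the guard.
- rest: The wedge's wooden rest, fixed, 74 by 64 mm, 26 mm high, left or right of the mill. Origin under its slot at bench level; axes as the wedge's while it stands there. The slot is 24 mm deep; the wedge's tip is 2 mm above the bench.
- guard (a joint): How far the clear guard is open, m: 0 shut and latched, 0.15 to 0.18 at the start, end stop at -0.001. Its plate, 150 by 172 mm, z 112 to 116, runs on the rails and shuts towards +x, with 2 to 4 N; a spring urges it back. In the last 20 mm the latch resists, peak about 12 N; about 9 mm from shut it gives way, clicks and draws the guard shut.
- lip (a point): On the near face of the guard's upright metal lip, mid-width, 25 mm above the plate's top (z 141). The lip is 120 mm wide, 5 thick, 40 high, on the guard's leading edge: near face at x 70 when shut. Push it here in the mill's +x.
- beaker: Bystander: a clear glass beaker, 72 mm across, 85 mm tall; leave it alone. Origin: centre of its underside.
- amber: Bystander: a brown glass bottle, 84 mm across, about 170 mm tall; leave it alone. Origin: centre of its underside.
- jar: Bystander: a white jar with blue cap, 72 mm across, about 100 mm tall; leave it alone. Origin: centre of its underside.
- stopper: Bystander: a rubber stopper, 36 mm across, 28 mm tall; leave it alone. Origin: centre of its underside.
- spatula: Bystander: a spatula lying flat, 170 mm long; leave it alone. Origin: centre of its length, on its axis line below.
- cap: Bystander: a white bottle cap, 28 mm across, 16 mm tall; leave it alone. Origin: centre of its underside.

How it is judged:
By the outcome, as a careful person would: the job done as asked, in the order asked, and still so for the second after the job is handed in, with the robot touching nothing.
It also fails if it takes over 67 s, if anything falls off the work surface, if the arm or the gripper's body presses on something with over 40 N, if the wrist force passes 120 N, or if a joint passes its speed limit or range.

## Working session

There is one attempt and no reset: what is moved stays moved. The work goes in short steps, Python scripts to look and compute and a tool call to move; the robot and the scene stay as the last step left them, time stands still between calls to the robot, and variables do not carry over. Pictures are saved under pics/ and viewed, on a budget of 10 in all, crops included, one or two more only if the job needs it, and the job is handed in when it is done.

Besides the shell and the picture viewer there is one more tool, called in YAML: its name, and indented under it one key for each argument. jog_arm: Moves the arm, as the interface text tells. Its arguments: {"type":"object","properties":{"steps":{"type":"array","items":{"type":"number"}},"force":{"type":"number"}},"required":["steps"]}

```bash
mkdir -p pics; ls
python3 - <<'E'
from workcell import env
import cv2
for n in("scene","top"):
    cv2.imwrite(f"pics/{n}0.png",env.grab_frame(n)[:,:,::-1])
    p=env.camera_params(n);print(n,p)
print(env.state())
E
```

```text
pics
scene {'fx': 438.2854619567921, 'fy': 438.2854619567921, 'cx': 320.8974264116891, 'cy': 235.05838125199165, 'R': array([[-0.00995784,  0.99980125, -0.01727166],
       [ 0.80655647, -0.00217906, -0.59115303],
       [-0.59107318, -0.01981718, -0.80637447]]), 't': array([  34.96749916, -395.13424619, 1323.32938346])}
top {'fx': 442.0596713582426, 'fy': 442.0596713582426, 'cx': 318.06630226631, 'cy': 234.08560511077, 'R': array([[ 0.00454449, -0.99997952,  0.00450567],
       [-0.98790008, -0.00518801, -0.15500492],
       [ 0.15502512, -0.00374673, -0.98790342]]), 't': array([ -17.44294728,  637.47372389, 1045.11918242])}
{'time_s': 0.1, 'qpos': array([ 7.35109680e+01,  1.83480969e+01,  8.97008053e+01, -1.27863462e-03,
        7.20424241e+01, -1.14519485e+00]), 'qvel': array([ 0.04920074,  0.01393823, -0.17283139,  0.02830788,  0.1055405 ,
        0.0444649 ]), 'effort': array([ 1.19670303e-04, -4.13332951e+01, -2.32509023e+01,  7.28761987e-02,
        4.22633754e-02, -3.38736322e-05]), 'ee_pos': array([152.02129659, 554.06814592, 213.19373868]), 'ee_rot': array([-1.79908668e+02, -6.09781522e-04,  1.64656558e+02]), 'force': array([ 0.22070912, -0.01438091,  0.47318448]), 'torque': array([-0.01266777,  0.0040288 ,  0.025232  ]), 'gripper_width': 90.79428982880489}
```

View pics/scene0.png

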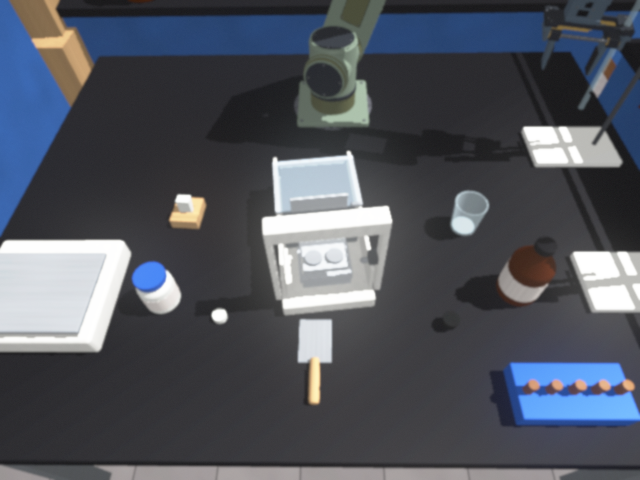

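View pics/top0.png

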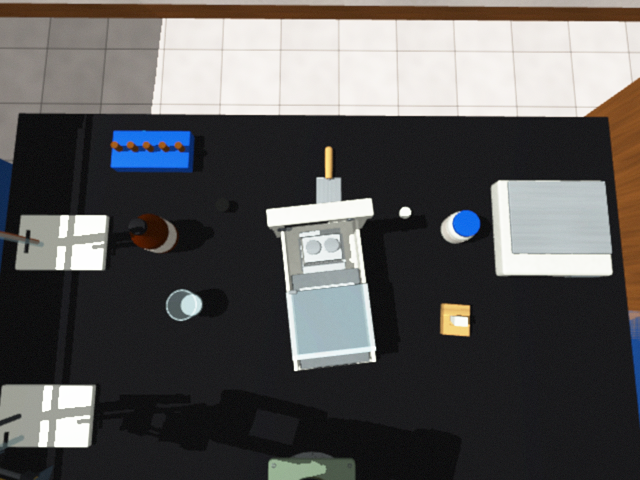

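The top view shows the mill with its arch at about (320,214) and its near end at about (335,362). The rest and wedge are on the right at about (455,320). Next I'll enlarge both.

Run:
```python
import cv2,numpy as np
t=cv2.imread("pics/top0.png");s=cv2.imread("pics/scene0.png")
f=lambda i,x,y,w,h,k:cv2.resize(i[y:y+h,x:x+w],None,fx=k,fy=k,interpolation=cv2.INTER_CUBIC)
c=np.zeros((600,800,3),np.uint8)
a=f(t,260,190,130,190,3);c[:570,:390]=a
b=f(t,433,295,45,45,6);c[:270,395:665]=b
d=f(s,162,185,50,50,6);c[290:590,395:695]=d
cv2.imwrite("pics/c1.png",c)
```

```text
(no output)
```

View pics/c1.png

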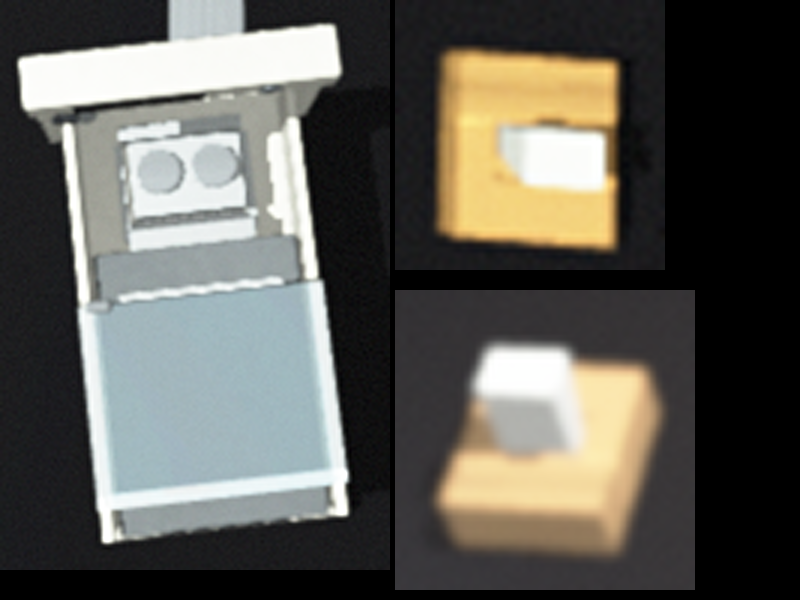

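```bash
cat > h.py <<'E'
import numpy as np, cv2
from scipy.optimize import least_squares
from scipy.spatial.transform import Rotation as Ro
def proj(p,X):
    c=np.atleast_2d(X)@p["R"].T+p["t"]
    return np.c_[p["fx"]*c[:,0]/c[:,2]+p["cx"],p["fy"]*c[:,1]/c[:,2]+p["cy"]]
def unproj(p,uv,z):
    uv=np.atleast_2d(uv); d=np.c_[(uv[:,0]-p["cx"])/p["fx"],(uv[:,1]-p["cy"])/p["fy"],np.ones(len(uv))]@p["R"]
    C=-p["R"].T@p["t"]; return C+d*((z-C[2])/d[:,2])[:,None]
def w(pose,X):  # local points -> world, pose x,y,yaw deg
    X=np.atleast_2d(X); return X@Ro.from_euler("z",pose[2],degrees=True).as_matrix().T+[pose[0],pose[1],0]
def fit(p,X,uv,x0):
    r=least_squares(lambda s:(proj(p,w(s,X))-uv).ravel(),x0,x_scale=[10,10,1],loss="soft_l1"); return r.x,r.fun.reshape(-1,2)
E
python3 - <<'E'
from workcell import env
from h import *
p=env.camera_params("top")
X=[[80,107,262],[80,-107,262],[44,107,262],[44,-107,262],[-260,92,108],[-260,-92,108]]
uv=np.array([[18,60],[335,25],[22,110],[342,73],[105,543],[348,516]])/3+[260,190]
s,r=fit(p,X,uv,[550,-10,5]);print(s,r.round(1))
uv=np.array([[120,297],[283,280]])/3+[260,190]
q=unproj(p,uv,156);print("lip mill", (q-[s[0],s[1],0])@Ro.from_euler("z",s[2],degrees=True).as_matrix())
# wedge head corners z62; rest top corners z26
uvh=np.array([[524,128],[606,130],[602,190],[524,185]])
uvr=np.array([[455,50],[620,62],[615,248],[440,235]])
for uv,z in((uvh,62),(uvr,26)):
    q=unproj(p,(uv-[395,0])/6+[433,295],z);print(q.round(0)[:,:2],q.mean(0))
print(env.camera_params("wrist"))
E
```

```text
[586.87153356 -24.23492386   6.71670493] [[-0.1 -0.6]
 [-0.1 -0.5]
 [ 0.3  0.3]
 [-0.1  0.9]
 [-0.3  0.3]
 [ 0.3 -0.3]]
lip mill [[-81.57887021  59.28226238 156.        ]
 [-82.69009146 -60.5629406  156.        ]]
[[ 439. -340.]
 [ 438. -373.]
 [ 415. -370.]
 [ 417. -339.]] [ 427.27968992 -355.59400919   62.        ]
[[ 470. -324.]
 [ 465. -392.]
 [ 390. -386.]
 [ 395. -315.]] [ 429.86331665 -354.47443321   26.        ]
{'fx': 394.16534694923865, 'fy': 394.16534694923865, 'cx': 312.5951219394502, 'cy': 231.18028524680207, 'R': array([[ 0.26408223,  0.96449847, -0.00180863],
       [ 0.92293275, -0.25215596,  0.29088231],
       [ 0.28009949, -0.07848609, -0.95675713]]), 't': array([-574.50660942,  -33.74695765,  391.33654271])}
```

```bash
cat >> h.py <<'E'
def TR(st): return st["ee_pos"],Ro.from_euler("xyz",st["ee_rot"],degrees=True)
def rel(st,pos,yaw=None):
    p0,R=TR(st); sh=R.as_matrix().T@(np.array(pos)-p0)/10
    tn=None
    if yaw is not None:
        tn=(st["ee_rot"][2]-yaw+180)%360-180
    return sh.round(2),tn
E
python3 - <<'E'
from workcell import env
from h import *
st=env.state()
p=env.camera_params("wrist");C=-p["R"].T@p["t"];R=TR(st)[1].as_matrix()
print("cam in tool",R.T@(C-st["ee_pos"]),"axes",(p["R"]@R).round(2))
for P in([200,450,260],[330,250,260],[390,0,260],[420,-200,260],[430,-355,220]): print(P,rel(st,P,-4))
E
```

```text
cam in tool [  81.85228161    0.34040253 -169.99749859] axes [[ 0.    1.    0.  ]
 [-0.96  0.   -0.29]
 [-0.29 -0.    0.96]]
[200, 450, 260] (array([-7.38, -8.77, -4.67]), np.float64(168.6565575963201))
[330, 250, 260] (array([-25.21, -24.62,  -4.64]), np.float64(168.6565575963201))
[390, 0, 260] (array([-37.61, -47.14,  -4.61]), np.float64(168.6565575963201))
[420, -200, 260] (array([-45.8 , -65.64,  -4.58]), np.float64(168.6565575963201))
[430, -355, 220] (array([-50.86, -80.31,  -0.55]), np.float64(168.6565575963201))
```

jog_arm:
  steps: [0, -4, -4.5, -2.5, 8, 0, -7.4, -8.8, -4.6, 16, 0, -11, -12, -4.6, 24, 0, -14.5, -15, -4.6, 32, 0, -18, -18, -4.6, 40, 0, -21.5, -21.3, -4.6, 48, 0, -25.2, -24.6, -4.6, 56, 0, -27.5, -28.5, -4.6, 64, 0, -29.8, -32.5, -4.6, 72, 0, -32, -36.5, -4.6, 80, 0, -34.3, -41, -4.6, 88, 0, -36.5, -45, -4.6, 96, 0, -38.5, -49, -4.6, 104, 0, -40.5, -53, -4.6, 112, 0, -42.5, -57, -4.6, 120, 0, -44, -61, -4.6, 128, 0, -45.8, -65.6, -4.6, 136, 0, -47.5, -70, -3.5, 144, 0, -49, -75, -2, 152, 0, -50.8, -80.3, -0.5, 160]

```text
time_s: 2.1
ee_pos: [428.4, -344.3, 221.3]
ee_rot: [-180.0, 0.0, 4.3]
force: [1.0, 1.1, 0.7]
gripper_width: 91.3
```

jog_arm:
  steps: [0, 0, 0, 0, 8.6, 0, 0, 0, 0, 8.6, 0, 0, 0, 0, 8.6]

```text
time_s: 2.4
ee_pos: [428.7, -342.0, 221.9]
ee_rot: [-180.0, 0.0, -3.8]
force: [0.3, 0.3, 0.5]
gripper_width: 91.0
```

Run:
```python
from workcell import env
from h import *
st=env.state();print(st["ee_pos"],st["ee_rot"],st["qpos"],st["force"])
p=env.camera_params("wrist");im=env.grab_frame("wrist")[:,:,::-1]
cv2.imwrite("pics/w1.png",im)
np.save("w1.npy",p,allow_pickle=True)
```

```text
[ 428.70243857 -342.02933245  221.88192256] [-1.79954807e+02  3.00154895e-02 -3.76307140e+00] [-3.97968204e+01  1.56563399e+01  9.23101175e+01  1.98517538e-02
  7.20844015e+01  5.39601478e+01] [0.26470854 0.3076237  0.5075608 ]
```

View pics/w1.png

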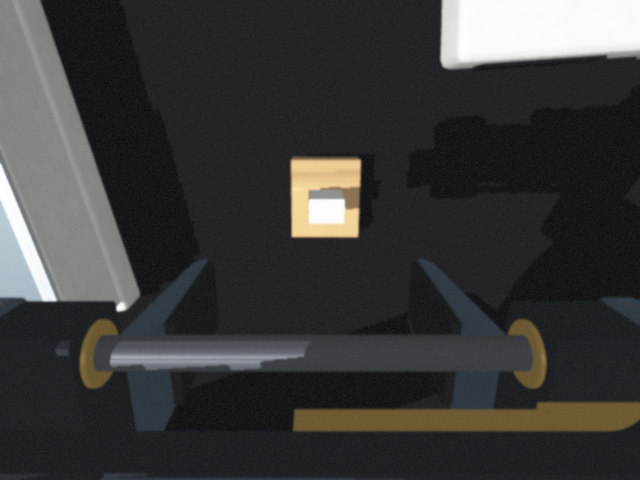

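The wrist view shows the rest's top at about (292–360, 160–237) and the wedge head at about (309–344, 197–223). The wedge's +x face shows as a grey strip above the head. I'll enlarge it to read the corners and work out which way the wedge faces.

Run:
```python
import cv2
i=cv2.imread("pics/w1.png")[150:245,283:370]
cv2.imwrite("pics/c2.png",cv2.resize(i,None,fx=6,fy=6,interpolation=cv2.INTER_CUBIC))
```

```text
(no output)
```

View pics/c2.png

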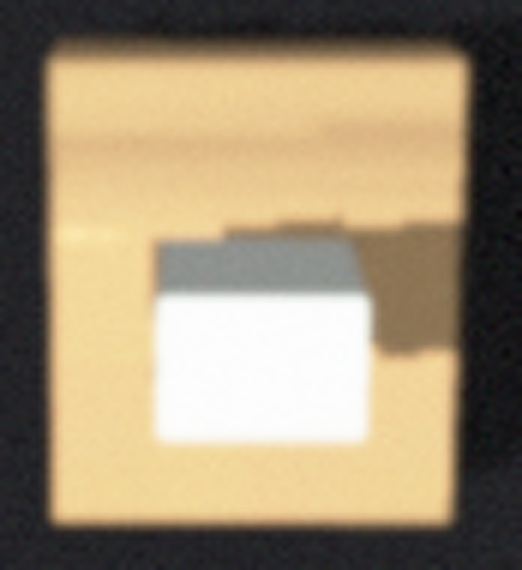

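Run:
```python
from workcell import env
from h import *
p=np.load("w1.npy",allow_pickle=True).item()
px=lambda a:np.array(a)/6+[283,150]-[0.4,0.4]
h=px([[157,293],[370,293],[368,442],[157,442],[157,240],[357,240]])
r=px([[47,57],[470,57],[455,522],[52,522]])
H=[[7,15,62],[7,-15,62],[-14,-15,62],[-14,15,62],[7,15,26],[7,-15,26]]
s,e=fit(p,H,h,[430,-355,-4]);print("A",s,e.round(1).tolist())
H2=[[-14,-15,62],[-14,15,62],[7,15,62],[7,-15,62],[-5,-15,26],[-5,15,26]]
s2,e2=fit(p,H2,h,[430,-355,176]);print("B",s2,e2.round(1).tolist())
q=unproj(p,r,26);print(q.round(1)[:,:2].tolist(),q.mean(0))
st=env.state()
for P in ([s[0]-1,s[1],130],[s[0]-1,s[1],29]): print(rel(st,P,s[2]))
```

```text
A [ 433.36170899 -354.12190227   -3.7046283 ] [[0.2, 0.1], [-0.1, 0.1], [-0.3, -1.0], [0.3, -1.0], [0.6, 0.9], [-0.8, 0.9]]
B [ 426.57840527 -353.69556086  176.36019662] [[0.2, -0.1], [-0.1, -0.2], [-0.3, -1.3], [0.3, -1.2], [0.6, 10.1], [-1.0, 10.0]]
[[471.6, -324.2], [467.4, -388.9], [392.8, -384.2], [397.1, -319.0]] [ 432.21714168 -354.07875589   26.        ]
(array([0.43, 1.22, 9.22]), np.float64(-0.04505529922531082))
(array([ 0.43,  1.22, 19.32]), np.float64(-0.04505529922531082))
```

jog_arm:
  steps: [0, 0.2, 1.2, 4, 0, 0, 0.2, 1.2, 8, 0, 0, 0.2, 1.2, 12, 0, 0, 0.2, 1.2, 15, 0, 0, 0.2, 1.2, 18.6, 0, 0, 0.2, 1.2, 18.6, 0, 0, 0.2, 1.2, 18.6, 0]

```text
time_s: 3.15
ee_pos: [430.6, -354.1, 36.9]
ee_rot: [180.0, -0.0, -3.8]
force: [0.3, -0.7, 0.3]
gripper_width: 91.5
```

jog_arm:
  steps: [0.5, 0, 0, 0, 0, 0.8, 0, 0, 0, 0, 0.8, 0, 0, 0, 0, 0.8, 0, 0, 0, 0, 0.8, 0, 0, 0, 0, 0.8, 0, 0, 0, 0]
  force: 25

```text
time_s: 3.75
ee_pos: [430.0, -354.6, 36.2]
ee_rot: [180.0, -0.0, -3.9]
force: [0.4, 0.4, 0.3]
gripper_width: 46.2
```

jog_arm:
  steps: [0.8, 0, 0, 0, 0, 0.8, 0, 0, 0, 0, 0.8, 0, 0, 0, 0, 0.8, 0, 0, 0, 0, 0.8, 0, 0, 0, 0]

```text
time_s: 4.25
ee_pos: [430.0, -354.5, 36.0]
ee_rot: [-180.0, 0.0, -3.9]
force: [-1.1, 0.4, -0.8]
gripper_width: 29.8
```

Run:
```python
from workcell import env
from h import *
st=env.state();m=[586.87,-24.23,6.72]
for P in([-30.4,0,240],[-30.4,0,200]):
    q=w(m,P)[0];print(q,rel(st,q,m[2]))
```

```text
[556.67885216 -27.78732932 240.        ] (array([ 10.39, -33.47, -20.39]), np.float64(-10.663170140747667))
[556.67885216 -27.78732932 200.        ] (array([ 10.39, -33.47, -16.39]), np.float64(-10.663170140747667))
```

jog_arm:
  steps: [0.8, 0, 0, -3, 0, 0.8, 0, 0, -7, 0, 0.8, 0, 0, -11.5, 0, 0.8, 0, 0, -16, 0, 0.8, 0.5, -2, -20, -1, 0.8, 1.7, -6, -20.4, -3, 0.8, 3, -10, -20.4, -5, 0.8, 4.5, -14.5, -20.4, -7, 0.8, 6, -19, -20.4, -9, 0.8, 7.4, -23.5, -20.4, -10.7, 0.8, 8.8, -28, -20.4, -10.7, 0.8, 9.8, -31.5, -19, -10.7, 0.8, 10.4, -33.5, -17, -10.7, 0.8, 10.4, -33.5, -16.4, -10.7, 0.8, 10.4, -33.5, -16.4, -10.7]

```text
time_s: 5.75
ee_pos: [556.0, -27.5, 198.9]
ee_rot: [-180.0, 0.2, 6.8]
force: [-0.6, 0.1, 0.9]
gripper_width: 29.9
```

Run:
```python
from workcell import env
from h import *
st=env.state();print(st["ee_pos"],st["ee_rot"],st["force"],st["gripper_width"])
p=env.camera_params("wrist");im=env.grab_frame("wrist")[:,:,::-1]
cv2.imwrite("pics/w2.png",im);np.save("w2.npy",p,allow_pickle=True)
i=im[60:360,130:530];cv2.imwrite("pics/w2c.png",cv2.resize(i,None,fx=2,fy=2,interpolation=cv2.INTER_CUBIC))
```

```text
[555.96529653 -27.46283095 198.94734923] [-1.79999245e+02  1.74888190e-01  6.82035755e+00] [-0.5861777   0.06156043  0.92834392] 29.888961041028004
```

View pics/w2c.png

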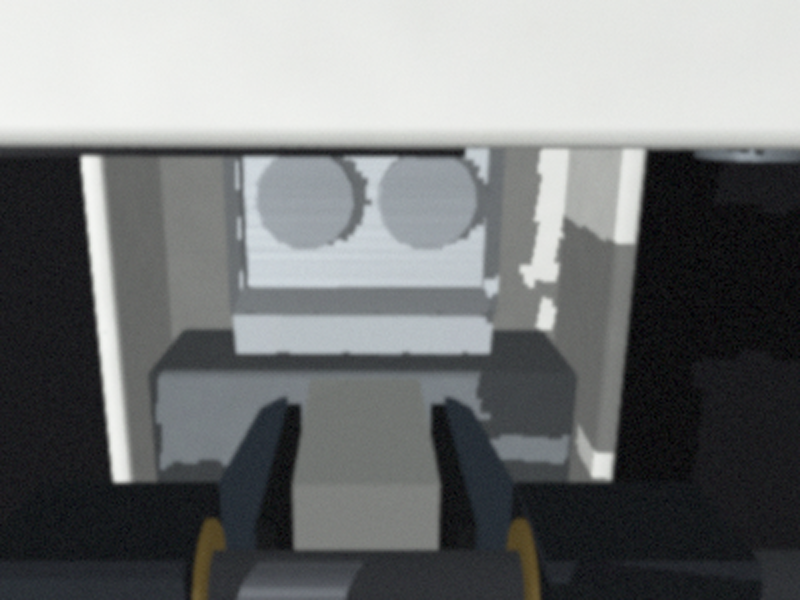

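Run:
```python
from workcell import env
from h import *
p=np.load("w2.npy",allow_pickle=True).item();st=env.state()
m=np.array([586.87,-24.23,6.72]);Rm=Ro.from_euler("z",m[2],degrees=True).as_matrix()
L=lambda q:((q-[m[0],m[1],0])@Rm).round(1)
px=lambda a:np.array(a)/2+[130,60]-.25
print("carrier",L(unproj(p,px([[245,287],[487,288]]),77)).tolist())
print("wall",L(unproj(p,px([[235,315],[492,315]]),77)).tolist())
print("beam",L(unproj(p,px([[100,150],[640,148]]),228)).tolist())
print("railR/L z108",L(unproj(p,px([[113,480],[85,155],[613,480],[645,155]]),108)).tolist())
print("tip",L(unproj(p,px([[310,380],[422,380]]),st["ee_pos"][2]-34)).tolist())
print("head",L(unproj(p,px([[295,485],[440,485]]),st["ee_pos"][2]+26)).tolist())
print("tcp",L(st["ee_pos"]))
```

```text
carrier [[-14.6, 46.0, 77.0], [-14.8, -45.6, 77.0]]
wall [[-25.5, 50.3, 77.0], [-25.3, -48.0, 77.0]]
beam [[44.4, 46.7, 228.0], [44.9, -47.0, 228.0]]
railR/L z108 [[-79.7, 92.4, 108.0], [36.0, 90.9, 108.0], [-79.3, -90.1, 108.0], [36.4, -89.5, 108.0]]
tip [[-20.1, 15.6, 165.9], [-20.0, -15.0, 165.9]]
head [[-20.9, 14.6, 225.9], [-20.9, -14.5, 225.9]]
tcp [-30.6  -0.3 199.9]
```

jog_arm:
  steps: [0.8, 0.2, 0, 3, 0, 0.8, 0.2, 0, 6, 0, 0.8, 0.2, 0, 8, 0, 0.8, 0.2, 0, 8.4, 0, 0.8, 0.2, 0, 8.8, 0, 0.8, 0.2, 0, 9, 0, 0.8, 0.2, 0, 9, 0]

```text
time_s: 6.5
ee_pos: [559.5, -27.6, 111.2]
ee_rot: [180.0, -0.1, 6.7]
force: [-0.0, 0.2, -0.1]
gripper_width: 29.7
```

jog_arm:
  steps: [0.8, 0.02, 0, 0.2, 0, 0.8, 0.05, 0, 0.4, 0, 0.8, 0.08, 0, 0.6, 0, 0.8, 0.08, 0, 0.6, 0]

```text
time_s: 6.9
ee_pos: [559.5, -27.1, 103.9]
ee_rot: [-180.0, 0.0, 6.8]
force: [0.1, 0.1, -1.2]
gripper_width: 29.8
```

jog_arm:
  steps: [0.8, 0.03, 0, 0.2, 0, 0.8, 0.05, 0, 0.4, 0, 0.8, 0.05, 0, 0.4, 0]

```text
time_s: 7.2
ee_pos: [559.9, -27.1, 99.7]
ee_rot: [-180.0, 0.0, 6.8]
force: [-0.3, 0.9, -0.9]
gripper_width: 29.9
```

jog_arm:
  steps: [0.8, 0.03, 0, 0.2, 0, 0.8, 0.05, 0, 0.4, 0, 0.8, 0.05, 0, 0.4, 0]

```text
time_s: 7.5
ee_pos: [560.4, -27.0, 95.8]
ee_rot: [-180.0, 0.0, 6.8]
force: [-0.1, 1.5, -0.4]
gripper_width: 30.0
```

Run:
```python
from workcell import env
from h import *
st=env.state();print(st["ee_pos"],st["ee_rot"],st["force"],st["gripper_width"])
im=env.grab_frame("wrist")[:,:,::-1]
i=im[60:360,130:530];cv2.imwrite("pics/w3c.png",cv2.resize(i,None,fx=2,fy=2,interpolation=cv2.INTER_CUBIC))
```

```text
[560.39851737 -27.04586661  95.7612561 ] [-1.79989327e+02  3.82721824e-02  6.75852912e+00] [-0.1408893   1.51198871 -0.35962497] 29.960019760313358
```

View pics/w3c.png

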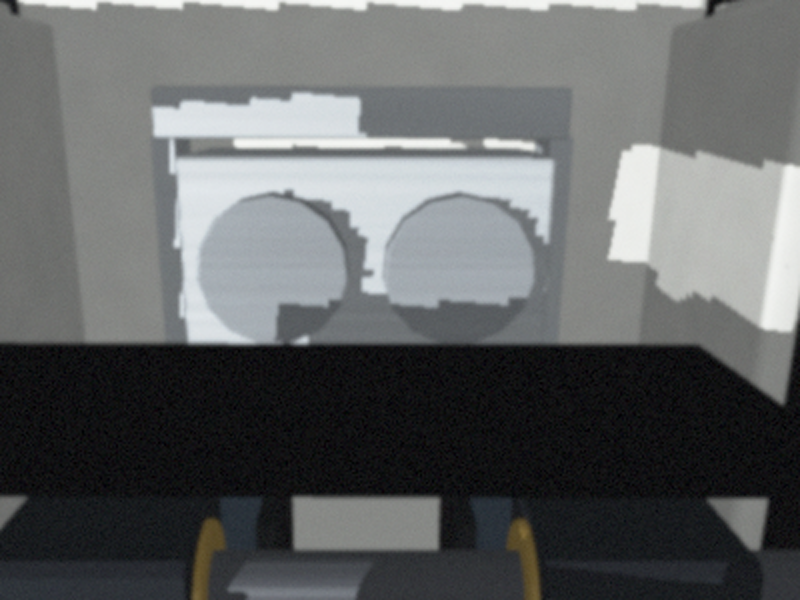

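The beam's underside hides the gap, and a 3 mm clearance to the far stop is still visible at rows 137–157. The tip is about 15 mm below the wall top with no contact force, so it's in the gap. I'll release it.

jog_arm:
  steps: [0.8, 0.03, 0, 0.2, 0, 0.8, 0.03, 0, 0.2, 0]

```text
time_s: 7.75
ee_pos: [561.1, -27.0, 94.2]
ee_rot: [-180.0, -0.0, 6.8]
force: [0.2, -0.0, 0.6]
gripper_width: 30.0
```

jog_arm:
  steps: [0.6, 0, 0, 0, 0, 0.5, 0, 0, 0, 0, 0.4, 0, 0, 0, 0, 0.4, 0, 0, 0, 0, 0.4, 0, 0, 0, 0]

```text
time_s: 8.25
ee_pos: [561.2, -27.1, 94.2]
ee_rot: [180.0, -0.0, 6.8]
force: [1.0, -0.4, 0.2]
gripper_width: 54.7
```

jog_arm:
  steps: [0.4, 0, 0, -1.5, 0, 0.4, 0, 0, -4, 0, 0.4, 0, 0, -7, 0, 0.7, 0, 0, -9, 0, 1, 0, 0, -9, 0, 1, 0, 0, -9, 0, 1, 0, 0, -9, 0, 1, 0, 0, -9, 0, 1, 0, 0, -9, 0, 1, 0, 0, -9, 0]

```text
time_s: 9.25
ee_pos: [560.7, -27.0, 183.5]
ee_rot: [-180.0, 0.1, 6.8]
force: [0.4, -0.5, 0.4]
gripper_width: 1.9
```

Run:
```python
from workcell import env
from h import *
st=env.state();print(st["ee_pos"],st["ee_rot"],st["force"],st["gripper_width"])
a=env.grab_frame("wrist")[60:360,160:480,::-1]
b=env.grab_frame("top")[230:300,280:380,::-1]
b=cv2.resize(b,(400,280),interpolation=cv2.INTER_CUBIC);a=cv2.resize(a,(400,375),interpolation=cv2.INTER_CUBIC)
c=np.zeros((375,800,3),np.uint8);c[:,:400]=a;c[:280,400:]=b;cv2.imwrite("pics/w4.png",c)
```

```text
[560.70969223 -26.99912316 183.50504442] [-1.79981429e+02  6.22979428e-02  6.75785779e+00] [ 0.35570224 -0.45865949  0.40906445] 1.9339907470566908
```

View pics/w4.png

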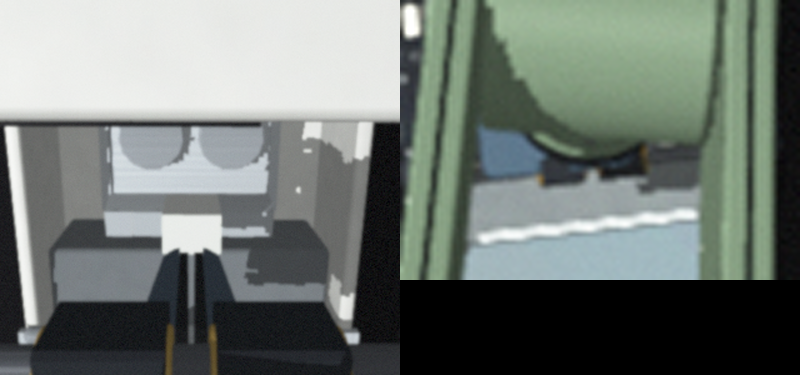

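The wedge stands upright in the gap against the carrier, with its flat face at (163–222, 193–213) and its head below that in the left panel. I'll press it down now in small steps.

jog_arm:
  steps: [1, 0, 0, 3, 0, 1, 0, 0, 5, 0, 1, 0, 0, 5.8, 0, 1, 0, 0, 6.1, 0, 1, 0, 0, 6.3, 0, 1, 0, 0, 6.5, 0, 1, 0, 0, 6.5, 0]

```text
time_s: 10.05
ee_pos: [561.3, -27.0, 119.7]
ee_rot: [180.0, -0.1, 6.8]
force: [-0.0, 0.5, -1.0]
gripper_width: 0.6
```

jog_arm:
  steps: [1, 0, 0, 0.1, 0, 1, 0, 0, 0.2, 0, 1, 0, 0, 0.3, 0, 1, 0, 0, 0.4, 0, 1, 0, 0, 0.5, 0, 1, 0, 0, 0.5, 0]

```text
time_s: 10.65
ee_pos: [561.9, -27.1, 115.6]
ee_rot: [180.0, -0.2, 6.8]
force: [-1.0, -0.0, 5.8]
gripper_width: 1.1
```

jog_arm:
  steps: [1, 0, 0, 0.1, 0, 1, 0, 0, 0.2, 0, 1, 0, 0, 0.3, 0, 1, 0, 0, 0.4, 0, 1, 0, 0, 0.5, 0, 1, 0, 0, 0.5, 0]

```text
time_s: 11.25
ee_pos: [563.0, -27.1, 111.1]
ee_rot: [180.0, -0.3, 6.8]
force: [0.1, -0.1, 6.4]
gripper_width: 0.3
```

jog_arm:
  steps: [1, 0.03, 0, 0.1, 0, 1, 0.06, 0, 0.2, 0, 1, 0.1, 0, 0.3, 0, 1, 0.1, 0, 0.4, 0, 1, 0.1, 0, 0.5, 0, 1, 0.1, 0, 0.5, 0]

```text
time_s: 11.85
ee_pos: [564.2, -27.0, 106.2]
ee_rot: [179.9, -0.3, 6.8]
force: [1.6, 1.1, 7.5]
gripper_width: 0.5
```

jog_arm:
  steps: [1, 0.03, 0, 0.1, 0, 1, 0.06, 0, 0.2, 0, 1, 0.1, 0, 0.3, 0, 1, 0.1, 0, 0.3, 0]

```text
time_s: 12.25
ee_pos: [565.0, -26.9, 103.2]
ee_rot: [180.0, -0.3, 6.8]
force: [0.8, -0.2, 8.1]
gripper_width: 0.8
```

jog_arm:
  steps: [1, 0, 0, 0.1, 0, 1, 0, 0, 0.2, 0, 1, 0, 0, 0.2, 0]

```text
time_s: 12.55
ee_pos: [565.0, -26.9, 103.1]
ee_rot: [179.9, -0.4, 6.8]
force: [-3.6, 0.6, 18.0]
gripper_width: 0.2
```

jog_arm:
  steps: [1, 0, 0, 0.1, 0, 1, 0, 0, 0.15, 0, 1, 0, 0, 0.15, 0]

```text
time_s: 12.85
ee_pos: [565.1, -26.9, 103.1]
ee_rot: [179.9, -0.4, 6.8]
force: [-5.1, -0.3, 26.6]
gripper_width: 0.5
```

jog_arm:
  steps: [1, 0, 0, 0, 0, 1, 0, 0, -1, 0, 1, 0, 0, -4, 0, 1, 0, 0, -9, 0, 1, 0, 0, -14, 0, 1, 0, 0, -19, 0, 1, 0, -3, -23, 0, 1, 0, -6, -27, 0, 1, 0, -9.4, -30, 0, 1, 4, -9.4, -32, 0, 1, 9, -9.4, -33, 0, 1, 14, -9.4, -33, 0, 1, 19, -9.4, -33, 0, 1, 24, -9.4, -33, 0, 1, 29, -9.4, -33, 0]

```text
time_s: 14.35
ee_pos: [799.1, 95.8, 406.3]
ee_rot: [-180.0, -0.9, 6.8]
force: [-18.3, -1.6, 8.9]
gripper_width: 0.4
```

jog_arm:
  steps: [1, 5, 0, 0, 0, 1, 10, 0, 0, 0, 1, 15, 0, 0, 0, 1, 15, 0, 0, 0]

```text
time_s: 14.75
ee_pos: [847.2, 101.4, 358.7]
ee_rot: [-180.0, -3.4, 6.8]
force: [0.8, 0.0, -0.8]
gripper_width: 0.7
```

Run:
```python
from workcell import env
st=env.state();print(st["ee_pos"],st["ee_rot"],st["qpos"])
```

```text
[847.23108655 101.37740785 358.74577318] [-179.99138535   -3.40871547    6.75413616] [6.03088450e+00 4.98975860e+01 1.22857506e+01 5.66821238e-02
 1.14408317e+02 8.93014508e+01]
```

jog_arm:
  steps: [1, 5, 0, -3, 0, 1, 10, 0, -6, 0, 1, 15, 0, -9, 0, 1, 20, 0, -12, 0, 1, 25, 0, -15, 0, 1, 30, 0, -18, 0, 1, 35, 0, -20, 0, 1, 40, 0, -20, 0]

```text
time_s: 15.55
ee_pos: [859.2, 102.6, 361.4]
ee_rot: [-180.0, -5.7, 6.8]
force: [0.6, 0.3, -0.5]
gripper_width: 0.5
```

Run:
```python
from workcell import env
st=env.state();print(st["ee_pos"],st["ee_rot"],st["qpos"])
```

```text
[859.16371919 102.61907941 361.40147563] [-179.98852656   -5.65087814    6.75918297] [6.01684991e+00 4.97794943e+01 1.23004940e+01 9.13816346e-02
 1.12269727e+02 8.92959045e+01]
```

jog_arm:
  steps: [1, 40, 0, -20, 0, 1, 40, 0, -20, 0, 1, 40, 0, -20, 0]

```text
time_s: 15.85
ee_pos: [871.7, 104.0, 364.1]
ee_rot: [-180.0, -7.9, 6.8]
force: [0.3, 1.6, 0.2]
gripper_width: 0.4
```

jog_arm:
  steps: [1, 0, 0, -40, 0, 1, 0, 0, -40, 0, 1, 0, 0, -40, 0]

```text
time_s: 16.15
ee_pos: [801.3, 95.6, 467.6]
ee_rot: [-180.0, -9.3, 6.8]
force: [-0.3, -0.6, -0.3]
gripper_width: 0.5
```

jog_arm:
  steps: [1, 40, 0, 0, 0, 1, 40, 0, 0, 0]

```text
time_s: 16.35
ee_pos: [840.3, 100.1, 437.8]
ee_rot: [-180.0, -11.4, 6.8]
force: [-0.1, -0.3, -1.8]
gripper_width: 0.3
```

jog_arm:
  steps: [1, 40, 0, 0, 0, 1, 40, 0, 0, 0]

```text
time_s: 16.55
ee_pos: [876.2, 104.4, 404.5]
ee_rot: [-180.0, -13.0, 6.8]
force: [-0.3, 0.4, -0.5]
gripper_width: 0.3
```

jog_arm:
  steps: [1, 40, 0, -20, 0, 1, 40, 0, -20, 0]

```text
time_s: 16.75
ee_pos: [882.8, 105.1, 417.8]
ee_rot: [-180.0, -15.4, 6.8]
force: [-0.2, -0.5, 1.7]
gripper_width: 0.5
```

jog_arm:
  steps: [1, 40, 0, -20, 0, 1, 40, 0, -20, 0]

```text
time_s: 16.95
ee_pos: [887.4, 105.6, 435.0]
ee_rot: [-180.0, -18.0, 6.8]
force: [-0.5, 0.3, 0.2]
gripper_width: 0.4
```

jog_arm:
  steps: [1, 40, 0, -20, 0, 1, 40, 0, -20, 0]

```text
time_s: 17.15
ee_pos: [891.6, 106.1, 450.1]
ee_rot: [-180.0, -20.3, 6.8]
force: [0.0, -0.9, 0.4]
gripper_width: 0.4
```

jog_arm:
  steps: [1, 40, 0, -20, 0, 1, 40, 0, -20, 0]

```text
time_s: 17.35
ee_pos: [894.4, 106.3, 466.8]
ee_rot: [-180.0, -22.6, 6.8]
force: [-0.2, 0.9, 0.2]
gripper_width: 0.3
```

Reaching past the arm's limit tilts the tool the right way, about 2.3° per call. I'll carry on to about 36°.

jog_arm:
  steps: [1, 40, 0, -20, 0, 1, 40, 0, -20, 0]

```text
time_s: 17.55
ee_pos: [895.4, 106.4, 485.8]
ee_rot: [-180.0, -24.9, 6.7]
force: [0.5, 0.3, 0.3]
gripper_width: 0.6
```

jog_arm:
  steps: [1, 40, 0, -20, 0, 1, 40, 0, -20, 0]

```text
time_s: 17.75
ee_pos: [894.6, 106.3, 506.6]
ee_rot: [-180.0, -27.2, 6.7]
force: [-0.6, -0.8, -0.4]
gripper_width: 0.5
```

jog_arm:
  steps: [1, 40, 0, -20, 0, 1, 40, 0, -20, 0]

```text
time_s: 17.95
ee_pos: [892.2, 106.0, 528.9]
ee_rot: [-180.0, -29.5, 6.7]
force: [0.2, 0.4, 0.2]
gripper_width: 0.6
```

jog_arm:
  steps: [1, 40, 0, -20, 0, 1, 40, 0, -20, 0]

```text
time_s: 18.15
ee_pos: [888.2, 105.4, 552.5]
ee_rot: [-180.0, -31.9, 6.7]
force: [-0.8, -0.3, 0.2]
gripper_width: 0.6
```

jog_arm:
  steps: [1, 40, 0, -20, 0, 1, 40, 0, -20, 0]

```text
time_s: 18.35
ee_pos: [882.6, 104.8, 577.2]
ee_rot: [-180.0, -34.2, 6.7]
force: [0.6, -0.3, -0.1]
gripper_width: 0.6
```

jog_arm:
  steps: [1, 40, 0, -20, 0, 1, 40, 0, -20, 0]

```text
time_s: 18.55
ee_pos: [875.3, 103.9, 602.6]
ee_rot: [-180.0, -36.5, 6.7]
force: [-0.3, -0.1, 0.2]
gripper_width: 0.2
```

Run:
```python
from workcell import env
from h import *
st=env.state();m=[586.87,-24.23,6.72];print(st["ee_pos"],st["ee_rot"])
print(TR(st)[1].as_matrix().round(3))
for P in([-128,0,400],[-128,0,250],[-128,0,134]): print(w(m,P)[0],rel(st,w(m,P)[0],6.72))
```

```text
[875.31021338 103.87916662 602.62967712] [-179.96793079  -36.50935155    6.74404083]
[[ 0.798  0.118  0.591]
 [ 0.094 -0.993  0.07 ]
 [ 0.595 -0.    -0.804]]
[459.7493775  -39.20822873 400.        ] (array([-46.58,   9.32,  -9.27]), np.float64(0.024040830269967728))
[459.7493775  -39.20822873 250.        ] (array([-55.5 ,   9.33,   2.79]), np.float64(0.024040830269967728))
[459.7493775  -39.20822873 134.        ] (array([-62.4 ,   9.34,  12.11]), np.float64(0.024040830269967728))
```

jog_arm:
  steps: [1, -3, 0.6, -0.6, 0, 1, -7, 1.4, -1.4, 0, 1, -11, 2.2, -2.2, 0, 1, -15, 3, -3, 0, 1, -19, 3.8, -3.8, 0, 1, -23, 4.6, -4.6, 0, 1, -27, 5.4, -5.4, 0, 1, -31, 6.2, -6.2, 0, 1, -35, 7, -7, 0, 1, -39, 7.8, -7.8, 0, 1, -43, 8.6, -8.6, 0, 1, -46.6, 9.3, -9.3, 0, 1, -49, 9.3, -6, 0, 1, -51.5, 9.3, -2.7, 0, 1, -54, 9.3, 0.7, 0, 1, -55.5, 9.3, 2.8, 0, 1, -55.5, 9.3, 2.8, 0, 1, -55.5, 9.3, 2.8, 0]

```text
time_s: 20.35
ee_pos: [459.9, -39.1, 250.6]
ee_rot: [180.0, -36.4, 6.7]
force: [1.1, -0.1, 1.1]
gripper_width: 0.5
```

Run:
```python
from workcell import env
from h import *
st=env.state();m=[586.87,-24.23,6.72];print(st["ee_pos"],st["ee_rot"],st["qpos"])
for P in([-128,0,180],[-128,0,134],[-100,0,134]): print(rel(st,w(m,P)[0],6.72))
b=env.grab_frame("top")[190:380,260:390,::-1]
cv2.imwrite("pics/t5.png",cv2.resize(b,None,fx=3,fy=3,interpolation=cv2.INTER_CUBIC))
```

```text
[459.91515382 -39.14133796 250.56197339] [179.99020923 -36.44775389   6.74979451] [-15.87581743  -9.30808241 125.03896586  25.1465531   32.51211939
  49.87000743]
(array([-4.21,  0.  ,  5.67]), np.float64(0.02979450577848297))
(array([-6.94,  0.  ,  9.37]), np.float64(0.02979450577848297))
(array([-4.69,  0.  , 11.03]), np.float64(0.02979450577848297))
```

View pics/t5.png

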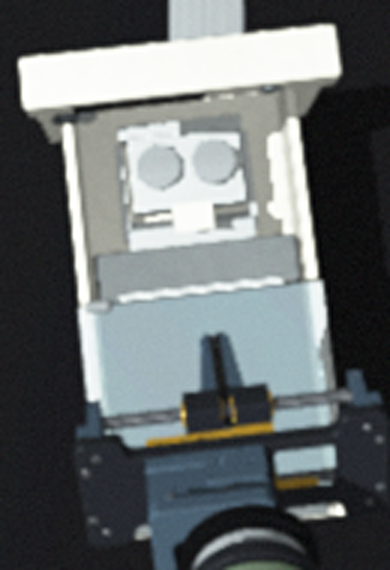

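The wedge is home at about (195,215) in the crop, and the carrier is against the far stop. The tilted fingers are behind the lip (lip at row ~290, fingertips at row ~335). I'll lower them and push.

jog_arm:
  steps: [1, -2, 0, 2.7, 0, 1, -4.2, 0, 5.7, 0, 1, -5.8, 0, 7.8, 0, 1, -6.9, 0, 9.3, 0, 1, -6.9, 0, 9.3, 0, 1, -6.9, 0, 9.3, 0]

```text
time_s: 21.0
ee_pos: [460.6, -39.3, 135.4]
ee_rot: [180.0, -36.5, 6.8]
force: [-1.0, -0.3, 0.4]
gripper_width: 0.5
```

jog_arm:
  steps: [1, 0.4, 0, 0.3, 0, 1, 0.8, 0, 0.6, 0, 1, 1.2, 0, 0.9, 0, 1, 1.6, 0, 1.2, 0, 1, 2, 0, 1.5, 0, 1, 2.4, 0, 1.8, 0, 1, 2.8, 0, 2.1, 0, 1, 3.2, 0, 2.4, 0, 1, 3.6, 0, 2.7, 0, 1, 4, 0, 3, 0]

```text
time_s: 22.0
ee_pos: [508.8, -33.0, 132.9]
ee_rot: [-180.0, -36.3, 6.7]
force: [-2.3, -0.8, 2.1]
gripper_width: 0.5
```

jog_arm:
  steps: [1, 0.4, 0, 0.3, 0, 1, 0.8, 0, 0.6, 0, 1, 1.2, 0, 0.9, 0, 1, 1.6, 0, 1.2, 0, 1, 2, 0, 1.5, 0, 1, 2.4, 0, 1.8, 0, 1, 2.8, 0, 2.1, 0, 1, 3.2, 0, 2.4, 0, 1, 3.6, 0, 2.7, 0, 1, 4, 0, 3, 0, 1, 4.4, 0, 3.3, 0, 1, 4.8, 0, 3.6, 0]

```text
time_s: 23.2
ee_pos: [568.5, -26.0, 132.5]
ee_rot: [-180.0, -36.3, 6.7]
force: [-3.5, -1.1, 3.0]
gripper_width: 0.3
```

```bash
cat > s.py <<'E'
from workcell import env
from h import *
st=env.state();m=[586.87,-24.23,6.72]
print(((st["ee_pos"]-[m[0],m[1],0])@Ro.from_euler("z",m[2],degrees=True).as_matrix()).round(1),st["ee_rot"],st["qpos"].round(0),st["force"].round(1))
E
python3 s.py
```

```text
[-18.5   0.4 132.5] [-179.96681833  -36.34533367    6.73701403] [ -9.  10. 126.  49.  13.  28.] [-3.5 -1.1  3. ]
```

jog_arm:
  steps: [1, 0.4, 0, 0.3, 0, 1, 0.8, 0, 0.6, 0, 1, 1.2, 0, 0.9, 0, 1, 1.6, 0, 1.2, 0, 1, 2, 0, 1.5, 0, 1, 2.4, 0, 1.8, 0, 1, 2.8, 0, 2.1, 0, 1, 2.8, 0, 2.1, 0]

```text
time_s: 24.0
ee_pos: [603.6, -21.8, 132.2]
ee_rot: [-180.0, -36.4, 6.8]
force: [-0.4, -0.1, -0.3]
gripper_width: 0.5
```

```bash
python3 s.py
```

```text
[ 16.9   0.5 132.2] [-179.97563694  -36.3609571     6.76784847] [ -8.  13. 122.  44.  13.  35.] [-0.4 -0.1 -0.3]
```

jog_arm:
  steps: [1, 0.24, 0, 0.18, 0, 1, 0.48, 0, 0.36, 0, 1, 0.72, 0, 0.54, 0, 1, 0.96, 0, 0.72, 0, 1, 1.2, 0, 0.9, 0, 1, 1.44, 0, 1.08, 0, 1, 1.68, 0, 1.26, 0]

```text
time_s: 24.7
ee_pos: [623.9, -19.4, 131.9]
ee_rot: [-180.0, -36.3, 6.7]
force: [-3.7, -1.4, 1.7]
gripper_width: 0.4
```

jog_arm:
  steps: [1, 0.16, 0, 0.12, 0, 1, 0.32, 0, 0.24, 0, 1, 0.48, 0, 0.36, 0, 1, 0.64, 0, 0.48, 0, 1, 0.64, 0, 0.48, 0]

```text
time_s: 25.2
ee_pos: [631.1, -18.4, 131.7]
ee_rot: [-179.9, -36.3, 6.7]
force: [-7.0, -1.0, 3.9]
gripper_width: 0.6
```

jog_arm:
  steps: [1, 0.16, 0, 0.12, 0, 1, 0.32, 0, 0.24, 0, 1, 0.32, 0, 0.24, 0]

```text
time_s: 25.5
ee_pos: [635.8, -17.9, 131.9]
ee_rot: [-180.0, -36.4, 6.7]
force: [-2.3, -0.7, 0.1]
gripper_width: 0.9
```

jog_arm:
  steps: [1, 0.16, 0, 0.12, 0, 1, 0.32, 0, 0.24, 0, 1, 0.32, 0, 0.24, 0]

```text
time_s: 25.8
ee_pos: [640.5, -17.6, 132.1]
ee_rot: [-180.0, -36.4, 6.8]
force: [0.4, -0.4, -0.0]
gripper_width: 0.3
```

jog_arm:
  steps: [1, 0.16, 0, 0.12, 0, 1, 0.32, 0, 0.24, 0, 1, 0.32, 0, 0.24, 0]

```text
time_s: 26.1
ee_pos: [644.0, -17.0, 131.7]
ee_rot: [-180.0, -36.4, 6.7]
force: [-0.6, 0.8, -0.3]
gripper_width: 0.4
```

```bash
python3 s.py
```

```text
[ 57.5   0.5 131.7] [-179.97341329  -36.3537622     6.74995274] [ -7.  16. 118.  37.  13.  43.] [-0.6  0.8 -0.3]
```

jog_arm:
  steps: [1, -0.8, 0, -0.6, 0, 1, -2.4, 0, -1.8, 0, 1, -4, 0, -3, 0, 1, -6, 0, -4.5, 0, 1, -8, 0, -6, 0, 1, -10, 0, -7.5, 0, 1, -12, 0, -9, 0, 1, -10, 0, -11.7, 0, 1, -7.5, 0, -15, 0, 1, -5, 0, -18.5, 0, 1, -2.5, 0, -22, 0, 1, -0.5, 0, -24.5, 0, 1, -3, 0, -26.5, 0, 1, -7, 0, -29.5, 0, 1, -7, 0, -29.5, 0, 1, -7, 0, -29.5, 0]

```text
time_s: 27.7
ee_pos: [413.6, -44.7, 328.6]
ee_rot: [180.0, -36.5, 6.7]
force: [0.6, -0.1, 0.4]
gripper_width: 0.4
```

```bash
python3 s.py
python3 - <<'E'
from workcell import env
from h import *
a=cv2.resize(env.grab_frame("scene")[180:330,230:420,::-1],None,fx=2.1,fy=2.1,interpolation=cv2.INTER_CUBIC)
b=cv2.resize(env.grab_frame("top")[190:380,260:390,::-1],None,fx=3,fy=3,interpolation=cv2.INTER_CUBIC)
c=np.zeros((570,800,3),np.uint8);c[:a.shape[0],:a.shape[1]]=a;c[:570,405:795]=b
cv2.imwrite("pics/f6.png",c)
E
```

```text
[-1.745e+02 -1.000e-01  3.286e+02] [179.96004071 -36.47597569   6.68872206] [-20. -18. 119.  21.  47.  53.] [ 0.6 -0.1  0.4]
```

View pics/f6.png

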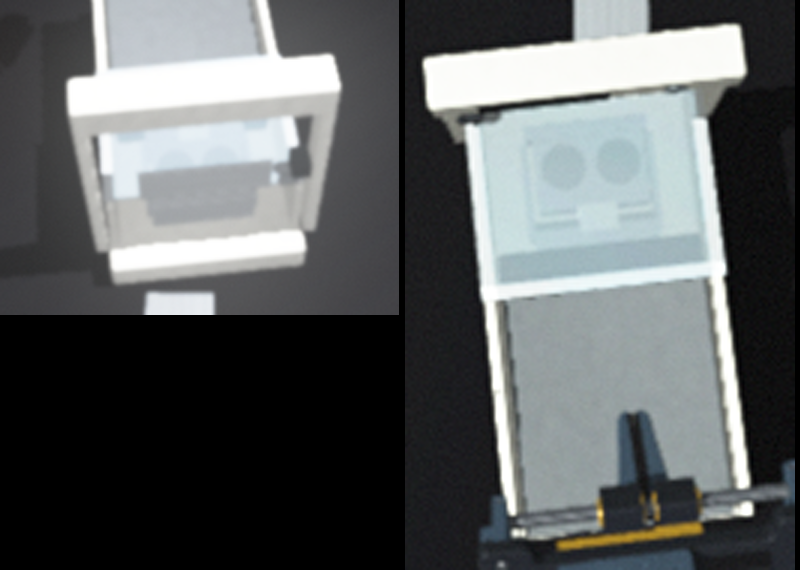

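Run:
```python
from workcell import env
from h import *
m=[586.87,-24.23,6.72];Rm=Ro.from_euler("z",m[2],degrees=True).as_matrix()
p=env.camera_params("top")
L=lambda uv,z:((unproj(p,np.array(uv)/3+[260,190],z)-[m[0],m[1],0])@Rm).round(1).tolist()
print("shut edge",L([[80,297],[317,272]],116),"open edge",L([[105,505],[348,474]],116))
```

```text
shut edge [[-76.7, 90.8, 116.0], [-78.2, -90.7, 116.0]] open edge [[-231.3, 87.9, 116.0], [-229.5, -94.3, 116.0]]
```

```bash
python3 -c "
from workcell import env
print(env.job_done())"
```

```text
the job is handed in; nothing more can be done
None
```

The mill is ready to run: the wedge is pressed home, the carrier is locked against the far stop, and the guard is shut. I handed the job in at about 28 s, with the robot clear of everything; `job_done()` gives no verdict.

- **Wedge:** I took it from its rest and released it upright in the gap, then pressed its head down with closed fingers. It stopped moving with its middle at about z 73, as expected. The final press reached 27 N, a little over the suggested 15 to 20 N. The last images show the carrier against the stop.
- **Guard:** The moves can't tilt the tool directly, so I repeatedly reached past the arm's limit until it leaned back about 36°. I then pushed the lip steadily. The largest reading was about 7 N, below the quoted 12 N peak, but force is only read at the end of each move. It dropped to zero at about 9 mm from shut, as expected when the latch gives way.
- **Last checks:** After I backed off, the guard was still shut about 1.5 s later. Its rear edge measured about x -77, against roughly -75 expected when shut, which is within the camera calibration. I judged the click from the force drop and the guard staying shut; I did not see the roller itself.
- **Camera disagreement:** The wrist camera placed the gap about 3 mm further along x than the top camera did. I corrected for this, and the wedge went in without resistance.
- **Other objects:** I didn't go near the other things on the bench, but I didn't check them again in a final picture.

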